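# Latch the sprung jaw open and slide the collar out

## Robot

A 6-joint arm with a two-finger parallel gripper is mounted at the origin on the work surface; the furniture and walls round the work are solid. World frame = base frame: x ahead of the robot, y to its left, z up, the work surface at z = 0. Lengths are in m, angles in rad, forces in N, time in s.
With the tool pointing down it reaches from about 0.25 to 0.725 m from the base axis. Payload 9.7 kg.
Tool frame: the origin (TCP) lies at the centre of the arm's flange, where the gripper is bolted on; the fingertips stand ahead of it and the grasp point (between the pads) lies 155 mm ahead of it (arm.tcp_to_tips is the z of the fingertips in the tool frame, in m); z points along the fingers, y is the line along which they close (so a half turn about z gives the same grasp; the last joint's range is limited). The gripper opens to 85 mm and grips with 20 to 120 N. Pads are 22 mm wide; open, the fingers measure 114 mm over their backs; the gripper's body (76 mm by 85 mm) begins 54 mm behind the grasp point. The pads swing forward as they close: fully open they stand 13 mm farther back than shut.
Start: joints at [-1.245, 0.087, 0.176, 1.66, 0, 1.571], TCP at [0.176, -0.521, 0.405] pointing down, gripper open.
Joint ranges: [-3.13, 3.13], [-0.85, 1.81], [-1.15, 1.24], [-2.2, 2.28], [-1.44, 1.52], [-3.14, 3.14]. Speed limits (rad/s): [2.22, 2.22, 2.57, 3.14, 3.14, 3.14].

## Interface

Orientations are given as a rotation vector (axis times angle).
In Python, from bench import arm gives the robot as it stands.
- The arm moves only by the shell command python3 -m inch 'ROWS' [FORCE]. ROWS is JSON, a list of rows, each an object of numbers: "dx", "dy", "dz": the shift along the tool's x, y, z in cm; "roll": the turn about the tool's z in rad; "jaw": the finger opening in cm, from 0 to 8.54. In form: [{"dx": .., "dy": .., "dz": .., "roll": .., "jaw": ..}, ...]. A call has 1 to 5 rows; each row is the pose to reach, as a shift and turn from the pose commanded when the call began, along the tool's axes at that moment; what a row does not reach only later rows make up. A row lasts 1/12 s, in which the tool goes at most 41.7 mm and 7.16 degrees, less where a joint would pass 70% of its speed; a pose out of reach is approached as far as the arm can. A call with a gripper value outside its range is refused whole. The fingers move at their own pace and stop on an object; FORCE is the grip in N (left out, the last holds). Time passes only in rows, so rows that repeat a pose let the fingers close. It gives the time, the measured TCP pose, the force, the opening and the grip force at its end, in the units of the state.
- arm.sense(): the state, without advancing time (a new reading comes with each control period).
- arm.grab_frame(name): name is "scene" or "top" or "wrist"; returns a dict with "image" (420x560x3 uint8, blue, green, red), "depth" (420x560 float32, m along the optical axis (not along the pixel's ray), 0 where there is no reading), "intrinsics" (3x3 intrinsics, pixels), "cam_to_world" (4x4, takes a point from camera to world coordinates); the wrist camera has in their place "T_tool_cam" (4x4, takes a point from camera to tool coordinates, whose origin is the TCP and whose axes are the flange's). Camera axes: x right, y up, looking along -z (the intrinsics and any distortion apply to the point x, -y, -z); pixel columns grow to the right and rows downward; lengths in m; the calibration is good to about 2 mm. A picture is of the moment at which its call begins: read the wrist's pose just before it.
- arm.hand_in(): hands the job in; it is judged then, once.
The state is a dict: "t": time; "joints": joint angles; "dq": joint speeds; "joint_torque": joint torques, N m; "position": TCP position; "tcp_rot": TCP orientation; "contact_force": force on the tool from outside, world axes, zero at the start; "torque": the same for the moment, N m; "opening": finger opening in m; "grip_force": force on a finger pad.
Only numpy, scipy, OpenCV 4.12 (cv2) and the standard library are available. Lean on these libraries where they do the work, as an engineer would, in place of code of your own. Each camera call takes 0.05 s, during which the arm holds its last target. There are 200 camera calls.

## Task

The steel collar is clamped in the bench fixture by a sprung jaw: push the jaw's red plate back until the hook catch beside it drops behind the brass pin, then let the jaw come back onto the catch so that it stays open by itself, the collar still in its clamping place. Then push the collar along the fence, flat on the bed and never lifted, until it is against the end stop. Leave the jaw latched open and the things round about where they are.

Things in the scene. Friction and masses are not known exactly. Their poses are not given: they have to be found in the camera images.
- fixture: Bench fixture with a grey bed 15 mm thick, fixed; its place and yaw vary. Origin on the bench (z = 0) under the centre of the clamped collar; x is the way the jaw opens (away from the robot), y left, z up. Jaw bed: x -80 to 205, y -56 to 68 mm; outfeed track to its right: x -80 to 80, y -195 to -56 mm. Behind the jaw a block and spring barrel, x 178 to 259 mm, 52 mm high.
- fence (a point): Top edge, at the clamping place, of the steel fence along the whole near side of bed and track; the collar touches it. Fixture x = -55, y = 0, 40 mm above the bench (25 above the bed); axes as the fixture. The track's far side has a low rail, 15 mm above the bed, face at x = 62 mm, from y = -70 mm on.
- end_stop (a point): Middle of the face of the end stop, a dark cross block that closes the outfeed track, at the fixture's x = 0, y = -170 mm, 29 mm above the bench (the block stands 28 mm above the bed); axes as the fixture. A collar against it has its centre at the fixture's y = -115 mm.
- collar: Loose steel collar, a plain ring 110 mm in outer diameter, 34 mm high, bore about 70 mm, 0.6 to 1 kg, lying flat. Origin at the centre of its underside, at first on the bed (15 mm above the bench) at the fixture's x = 0, y = 0; its top is 49 mm above the bench. The bed beside it at its left (+y) is free, so fingers can come down there and push on its outside.
- jaw (a joint): Opening of the sprung jaw along the fixture's +x (m): about 0 on the collar, 0.045 at the end of its travel. The spring pushes back with 5 to 9 N, damped by 25 N s/m. Past about 0.032 the hook drops behind the jaw's pin, and the released jaw comes back to 0.030 and is held, clear of the collar's path along the fence. Let go earlier, it returns to 0 and clamps again.
- catch (a joint): Angle (rad) of the dark hook catch on the left side of the jaw, hinged at its far end: 0 when down, about 0.13 while the jaw's brass pin lifts its nose. It falls by itself and need not be touched. It lies at the fixture's x 100 to 195, y 40 to 70 mm, up to 55 mm above the bench.
- push_pad (a point): Centre of the 54 mm wide black pad on the near face of the jaw's upright red plate, 75 mm above the bench; clamped, it is at the fixture's x = 97, y = 0 mm; axes as the fixture, moves with the jaw. Push it along +x. The plate is 68 mm wide (y), 11 mm thick with the pad, 42 to 100 mm above the bench. Before it the jaw and collar are up to 49 mm high: keep fingertips 55 to 65 mm above the bench.
- bearing_small: Loose grey ball bearing, 88 mm in diameter, 22 mm high, on the bench right of the jaw; a bystander. Origin at the centre of its underside.
- calliper: Loose digital calliper, 74 x 235 x 20 mm, on the bench farther left; a bystander. Origin in the middle of its underside.
- grease_pot: Loose pot with a green lid, 63 mm in diameter, 54 mm high, on the bench left of the jaw; a bystander. Origin at the centre of its underside.
- marker: Loose paint marker, 12 x 123 x 12 mm, on the bench in front of the fixture; a bystander. Origin in the middle of its underside.
- tape_roll: Loose yellow roll of tape, 84 mm in diameter, 19 mm high, on the bench to the right; a bystander. Origin at the centre of its underside.
Not all that is in view belongs to the job. Leave any purple or turquoise look-alike of the collar alone.

How it is judged:
On the way:
1. the jaw is latched open on its catch at mid travel with nothing pushing it, the collar still in its clamping place (value of joint jaw between 0.027 and 0.033 m and velocity of joint jaw between -0.01 and 0.01 m/s and value of joint catch below 0.03 rad and contact force between each of the arm, the fingers and jaw below 0.3 N and y of collar in the frame of fixture between -0.02 and 0.02 m), for 0.2 s.
At the end, for the whole second after the job is handed in: the jaw rests on its catch (joint 0.030 within 3 mm, hook down), and the collar lies flat and at rest on the outfeed track between fence and rail, within 7 mm of the end stop (value of joint jaw between 0.027 and 0.033 m and value of joint catch below 0.03 rad and y of collar in the frame of fixture between -0.119 and -0.108 m and x of collar in the frame of fixture between -0.004 and 0.011 m and z of collar in the frame of fixture between 0.012 and 0.018 m and angle between collar's own z axis and vertical below 0.05 rad and linear speed of collar below 0.01 m/s); the robot touches nothing.
It fails at once if the collar is lifted or tipped: more than 8 mm off the bed or more than 0.2 rad (z of collar in the frame of fixture above 0.023 m or angle between collar's own z axis and vertical above 0.2 rad).
It fails at once if the collar is forced along the fence by more than 20 mm while the jaw is not held open (value of joint jaw below 0.025 m and (y of collar in the frame of fixture below -0.02 m or y of collar in the frame of fixture above 0.02 m)).
It fails at once if one of the things round about is moved by more than 20 mm (distance of any of bearing_small, calliper, grease_pot, marker, tape_roll from where it was at the start of the episode above 0.02 m).
It also fails if it takes over 48 s, if anything falls off the work surface, if the arm or the gripper's body presses on something with over 40 N, if the wrist force passes 120 N, or if a joint passes its speed limit or range.

## Working session

There is one attempt and no reset: what is moved stays moved. The work goes in short steps, Python scripts to look and compute and a shell command to move; the robot and the scene stay as the last step left them, time stands still between calls to the robot, and variables do not carry over. Pictures are saved under pics/ and viewed, at most 10 in all, crops included, and the job is handed in when it is done.

```bash
mkdir -p pics; ls; python3 - <<'E'
from bench import arm
import cv2,numpy as np,pickle
s=arm.sense();print(s['t'],s['position'],s['tcp_rot'],s['opening'],arm.tcp_to_tips)
F={}
for n in('scene','top'):
    f=arm.grab_frame(n);F[n]=f;cv2.imwrite(f'pics/{n}.png',f['image']);print(n,f['intrinsics'],f['cam_to_world'],f.keys())
pickle.dump(F,open('f.pkl','wb'))
E
```

```text
pics
0.0 [ 0.17602014 -0.52105969  0.40399449] [-3.09872852e+00 -5.09196003e-01  3.43281952e-04] 0.08522408700484087 0.1734
scene [[477.54512075   0.         277.94936388]
 [  0.         477.54512075 211.75207331]
 [  0.           0.           1.        ]] [[-0.53012733  0.39760766 -0.74891466 -0.42297376]
 [-0.84753186 -0.22182107  0.48216715  0.72767956]
 [ 0.02558831  0.89033901  0.45457857  0.65109393]
 [ 0.          0.          0.          1.        ]] dict_keys(['image', 'depth', 'intrinsics', 'cam_to_world'])
top [[486.79079305   0.         280.65611498]
 [  0.         486.79079305 205.76656933]
 [  0.           0.           1.        ]] [[ 0.0164685   0.99639326 -0.08324222  0.42152112]
 [-0.99984008  0.01699145  0.00557775  0.1125806 ]
 [ 0.00697204  0.08313705  0.99651373  1.28413985]
 [ 0.          0.          0.          1.        ]] dict_keys(['image', 'depth', 'intrinsics', 'cam_to_world'])
```

View pics/top.png

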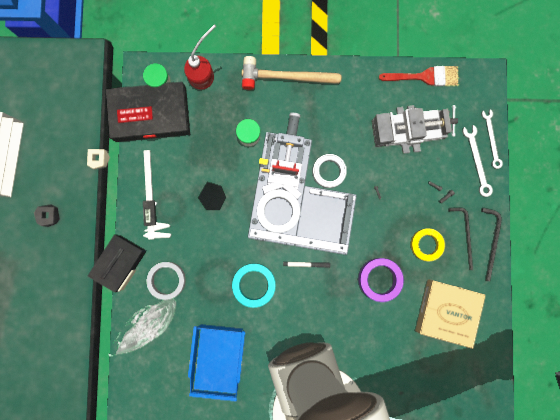

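View pics/scene.png

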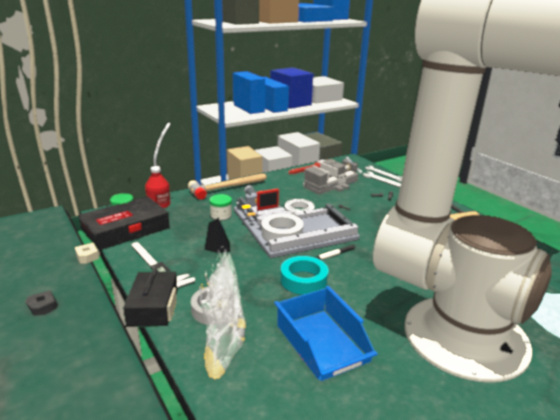

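The top view shows the collar at about (277,211) in the grey fixture, with the red plate at (286,168). The look-alikes are the turquoise ring (253,285), purple ring (382,280), grey ring (165,281) and bearing (329,170). Only the ring at (277,211) sits in the fixture against the fence and in front of the red plate, so that is the collar. The scene view agrees, with the collar at (282,224) and the red plate at (267,200). I'll confirm with a crop and measure.

```bash
cat > h.py <<'E'
import numpy as np,cv2,pickle
def ray(f,uv,z):
    K=f['intrinsics'];T=f['cam_to_world']
    uv=np.atleast_2d(uv).astype(float)
    d=np.c_[(uv[:,0]-K[0,2])/K[0,0],-(uv[:,1]-K[1,2])/K[1,1],-np.ones(len(uv))]@T[:3,:3].T
    o=T[:3,3];return o+d*((z-o[2])/d[:,2])[:,None]
def cloud(f):
    h,w=f['depth'].shape;v,u=np.mgrid[:h,:w];K=f['intrinsics'];D=f['depth']
    P=np.stack([(u-K[0,2])/K[0,0]*D,-(v-K[1,2])/K[1,1]*D,-D],-1)
    return P@f['cam_to_world'][:3,:3].T+f['cam_to_world'][:3,3]
E
python3 - <<'E'
from h import *
F=pickle.load(open('f.pkl','rb'))
f=F['top'];im=f['image'];c=im[100:260,235:365]
cv2.imwrite('pics/crop.png',cv2.resize(c,None,fx=3.6,fy=3.6,interpolation=cv2.INTER_CUBIC))
for n in F:
    f=F[n];P=cloud(f);im=f['image'];hsv=cv2.cvtColor(im,cv2.COLOR_BGR2HSV)
    print(n)
    ok=(f['depth']>0)
    if n=='top':c0=(277,211);r0=(286,168)
    else: c0=(282,224);r0=(267,200)
    # bore: bed-level points; top ring points
    X0=ray(f,c0,.049)[0];d=np.hypot(*(P[...,:2]-X0[:2]).transpose(2,0,1))
    m=ok&(d<.075)&(P[...,2]>.042)&(P[...,2]<.056)
    Q=P[m];print('ring z',np.median(Q[:,2]),len(Q),'c0',X0)
    h=cv2.convexHull(np.argwhere(m)[:,::-1].astype(np.int32))
    # red
    red=((hsv[...,0]<8)|(hsv[...,0]>172))&(hsv[...,1]>130)&(hsv[...,2]>60)
    y,x=np.nonzero(red);k=(abs(x-r0[0])<25)&(abs(y-r0[1])<18);x,y=x[k],y[k]
    print('red px',x.min(),x.max(),y.min(),y.max(),len(x))
    R=P[y,x];print('red pts z',np.percentile(R[:,2],[5,50,95]),'mean',R.mean(0));
    Rt=R[R[:,2]>.085]
    if len(Rt)>5:
        a=np.linalg.svd(Rt[:,:2]-Rt[:,:2].mean(0),full_matrices=False);print('top red',Rt.mean(0),a[2][0],a[1])
    # bench fence: dump height slice around
    bed=ok&(d<.3)&(P[...,2]>.008)&(P[...,2]<.065)
    B=P[bed];
    print('hist',np.histogram(B[:,2],bins=np.arange(.006,.066,.004)))
E
```

```text
scene
ring z 0.048496382208717326 595 c0 [0.50341492 0.11742193 0.049     ]
red px 257 278 189 209 199
red pts z [0.0465595  0.07939278 0.1000274 ] mean [0.60537456 0.10403181 0.07801248]
top red [0.59919387 0.10660142 0.10169954] [-0.85018387  0.52648588] [1.20520056 0.17283698]
hist (array([ 230,  663, 1107,  580,  508,  436,  702,  649,  625,  383,  668,
        332,  151,   61]), array([0.006, 0.01 , 0.014, 0.018, 0.022, 0.026, 0.03 , 0.034, 0.038,
       0.042, 0.046, 0.05 , 0.054, 0.058, 0.062]))
top
ring z 0.04805514075448669 1085 c0 [0.51118093 0.11474639 0.049     ]
red px 273 298 161 171 82
red pts z [0.06558383 0.09894713 0.10254673] mean [0.61382556 0.09637814 0.10847849]
top red [0.610933   0.09652844 0.11614011] [-0.99929056 -0.03766145] [0.19298549 0.15347138]
hist (array([ 244, 1927, 2321,  722,  306,  398,  823,  763,  895,  791, 1079,
        745,  294,   52]), array([0.006, 0.01 , 0.014, 0.018, 0.022, 0.026, 0.03 , 0.034, 0.038,
       0.042, 0.046, 0.05 , 0.054, 0.058, 0.062]))
```

View pics/crop.png

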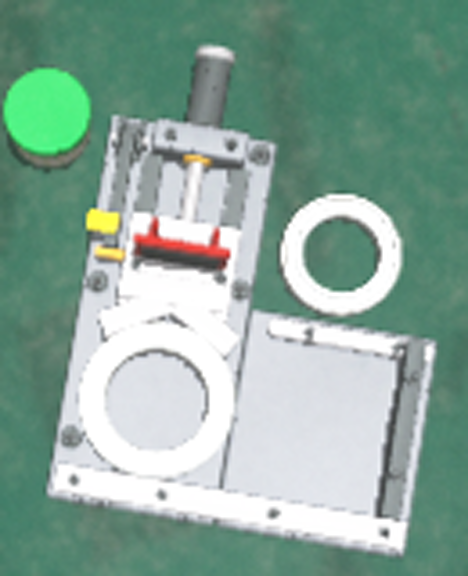

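The crop confirms it: steel collar at crop (157,411), i.e. top pixel (279,214), against the fence, with the jaw, the red plate at (182,245) and its brass pin at (108,253). Next: exact centre and yaw from both views.

```bash
python3 - <<'E'
from h import *
F=pickle.load(open('f.pkl','rb'))
for n,c0 in(('top',(278,213)),('scene',(282,224))):
    f=F[n];im=f['image'];g=cv2.cvtColor(im,cv2.COLOR_BGR2GRAY)
    X0=ray(f,c0,.049)[0]
    S=500;ctr=X0[:2]  # rectified: 0.5mm/px plane z=.049
    K=f['intrinsics'];T=np.linalg.inv(f['cam_to_world'])
    def remap(z,half,s):
        N=int(2*half/s);j,i=np.mgrid[:N,:N]
        W=np.stack([ctr[0]+half-j*s,ctr[1]+half-i*s,np.full(i.shape,z),np.ones(i.shape)],-1)@T.T
        u=K[0,0]*W[...,0]/-W[...,2]+K[0,2];v=K[1,1]*-W[...,1]/-W[...,2]+K[1,2]
        return cv2.remap(im,u.astype('f4'),v.astype('f4'),cv2.INTER_CUBIC)
    r=remap(.049,.09,.0005);gg=cv2.cvtColor(r,cv2.COLOR_BGR2GRAY)
    t,b=cv2.threshold(gg,0,255,cv2.THRESH_OTSU)
    c,h=cv2.findContours(255-b,cv2.RETR_LIST,cv2.CHAIN_APPROX_NONE)
    for k in c:
        if 9000<cv2.contourArea(k)<22000:
            (e,a,_)=cv2.fitEllipse(k);print(n,'bore',ctr[0]+.09-e[1]*.0005,ctr[1]+.09-e[0]*.0005,np.array(a)*.5,t)
    # near outer boundary of fence (z~.04 top edge): non-green boundary
    hsv=cv2.cvtColor(im,cv2.COLOR_BGR2HSV);m=((hsv[...,1]<70)&(hsv[...,2]>70)).astype('u1')*255
    m=cv2.morphologyEx(m,cv2.MORPH_OPEN,np.ones((3,3)))
    if n=='top':
        pts=[]
        for u in range(252,345):
            v=np.nonzero(m[200:262,u])[0]
            if len(v):pts.append((u,200+v.max()))
        p=ray(f,pts,.04);p=p[10:-10]
        a=np.polyfit(p[:,1],p[:,0],1);res=p[:,0]-np.polyval(a,p[:,1]);k=abs(res)<.004;a=np.polyfit(p[k,1],p[k,0],1)
        print('fence near edge dx/dy',a[0],'deg',np.degrees(np.arctan(a[0])),k.sum(),len(k), 'x at y=.11',np.polyval(a,.11))
        P=cloud(f)
    print('pix',m.shape)
E
```

```text
fence near edge dx/dy 0.05723394763996222 deg 3.275690010721052 35 73 x at y=.11 0.4194585336044774
pix (420, 560)
scene bore 0.5097039778656486 0.11353630796189064 [63.34247971 71.29299164] 197.0
pix (420, 560)
```

```bash
python3 -m inch '[{"dx":12,"dy":-13,"jaw":0},{"dx":24,"dy":-26,"roll":0},{"dx":46,"dy":-50},{"dx":46,"dy":-50},{"dx":46,"dy":-50}]' ; cat > g.py <<'E'
from bench import arm
import numpy as np,sys
from scipy.spatial.transform import Rotation as R
s=arm.sense();M=R.from_rotvec(s['tcp_rot']).as_matrix()
# args: target world x y z yaw(deg of tool x)
x,y,z,w=map(float,sys.argv[1:5])
d=M.T@(np.array([x,y,z])-s['position'])
cw=np.degrees(np.arctan2(M[1,0],M[0,0]))
print('t',s['t'],'pos',s['position'].round(4),'yaw',cw.round(1),'F',np.round(s['contact_force'],1),'tilt',M[2].round(4))
print('d cm',(d*100).round(2),'roll',-np.radians((w-cw+180)%360-180).round(4))
E
python3 g.py .45 .10 .404 80.3
```

```text
t 0.1 pos [ 0.176  -0.5211  0.4041] yaw 18.7 F [-0.1  0.2  0. ] tilt [ 0.     -0.0012 -1.    ]
d cm [ 45.83 -50.07   0.07] roll -1.0757invalid input at $[0]: expected keys dx, dy, dz, roll, jaw
```

```bash
python3 -m inch '[{"dx":46,"dy":-50,"dz":0,"roll":-1.0757,"jaw":0},{"dx":46,"dy":-50,"dz":0,"roll":-1.0757,"jaw":0},{"dx":46,"dy":-50,"dz":0,"roll":-1.0757,"jaw":0},{"dx":46,"dy":-50,"dz":0,"roll":-1.0757,"jaw":0},{"dx":46,"dy":-50,"dz":0,"roll":-1.0757,"jaw":0}]'; python3 g.py .45 .10 .404 80.3
```

```text
t: 0.52
position: [0.2607, -0.3289, 0.4043]
tcp_rot: [-2.789, -1.445, -0.0]
contact_force: [0.9, -0.4, 0.2]
opening: 0.0254
grip_force: 0.0
t 0.5167 pos [ 0.2607 -0.3289  0.4043] yaw 54.8 F [ 0.9 -0.4  0.2] tilt [ 2.e-04 -4.e-04 -1.e+00]
d cm [ 4.596e+01 -9.270e+00  4.000e-02] roll -0.4454
```

```bash
python3 -m inch '[{"dx":46,"dy":-9.3,"dz":0,"roll":-0.445,"jaw":0},{"dx":46,"dy":-9.3,"dz":0,"roll":-0.445,"jaw":0},{"dx":46,"dy":-9.3,"dz":0,"roll":-0.445,"jaw":0},{"dx":46,"dy":-9.3,"dz":0,"roll":-0.445,"jaw":0},{"dx":46,"dy":-9.3,"dz":0,"roll":-0.445,"jaw":0}]'; python3 g.py .45 .10 .404 80.3
```

```text
t: 0.93
position: [0.3457, -0.1385, 0.4047]
tcp_rot: [2.402, 2.024, 0.0]
contact_force: [-0.1, -1.0, 0.8]
opening: -0.0002
grip_force: 0.0
t 0.9333 pos [ 0.3457 -0.1385  0.4047] yaw 80.2 F [-0.1 -1.   0.8] tilt [-1.e-04  4.e-04 -1.e+00]
d cm [25.28  6.23  0.07] roll -0.0014
```

```bash
python3 -m inch '[{"dx":25.3,"dy":6.2,"dz":0,"roll":0,"jaw":0},{"dx":25.3,"dy":6.2,"dz":0,"roll":0,"jaw":0},{"dx":25.3,"dy":6.2,"dz":0,"roll":0,"jaw":0},{"dx":25.3,"dy":6.2,"dz":0,"roll":0,"jaw":0},{"dx":25.3,"dy":6.2,"dz":0,"roll":0,"jaw":0}]'; python3 -m inch '[{"dx":5,"dy":1.2,"dz":0,"roll":0,"jaw":0},{"dx":5,"dy":1.2,"dz":0,"roll":0,"jaw":0},{"dx":5,"dy":1.2,"dz":0,"roll":0,"jaw":0}]'; python3 g.py .45 .10 .404 80.3
cat > w.py <<'E'
from bench import arm
from h import *
from scipy.spatial.transform import Rotation as R
import sys
s=arm.sense();f=arm.grab_frame('wrist')
T=np.eye(4);T[:3,:3]=R.from_rotvec(s['tcp_rot']).as_matrix();T[:3,3]=s['position']
f['cam_to_world']=T@f['T_tool_cam'];pickle.dump(f,open(sys.argv[1]+'.pkl','wb'));cv2.imwrite(f'pics/{sys.argv[1]}.png',f['image'])
print(f['cam_to_world'].round(3),f['intrinsics'][0,0])
E
python3 w.py w1
```

```text
t: 1.35
position: [0.4298, 0.0525, 0.4046]
tcp_rot: [2.406, 2.019, 0.0]
contact_force: [1.2, -1.2, 0.1]
opening: 0.0002
grip_force: 0.0
t: 1.6
position: [0.4509, 0.0997, 0.4037]
tcp_rot: [-2.402, -2.023, 0.002]
contact_force: [-0.2, -0.5, -0.0]
opening: -0.0002
grip_force: 0.0
t 1.6 pos [0.4509 0.0997 0.4037] yaw 80.2 F [-0.2 -0.5 -0. ] tilt [-5.0e-04 -1.8e-03 -1.0e+00]
d cm [ 0.02 -0.09 -0.03] roll -0.0018
[[ 0.985  0.161  0.054  0.465]
 [-0.17   0.937  0.306  0.178]
 [-0.002 -0.311  0.951  0.374]
 [ 0.     0.     0.     1.   ]] 376.54316676272987
```

View pics/w1.png

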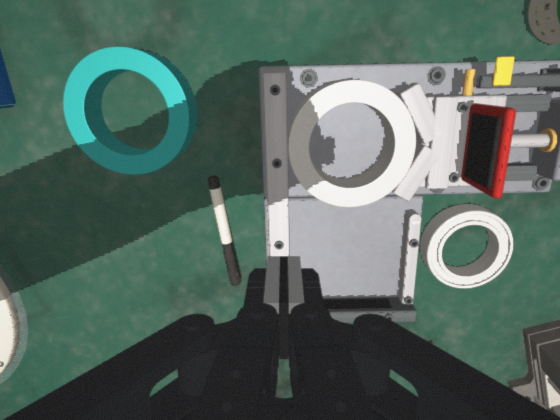

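The wrist view shows the collar ring centred near (353,143), the fence as a vertical band at columns 261–288, and the red plate with its pad at (487,150). The image x axis lines up closely with the fixture's x.

```bash
python3 - <<'E'
from h import *
from scipy.optimize import least_squares
f=pickle.load(open('w1.pkl','rb'));P=cloud(f);ok=f['depth']>0;Z=P[...,2]
im=f['image'].astype(int);g=im.mean(2)
# ring: circle fit to boundary of height mask
v,u=np.mgrid[:420,:560]
m=(ok&(Z>.043)&(np.hypot(u-353,v-143)<68)).astype('u1')
m=cv2.morphologyEx(m,cv2.MORPH_OPEN,np.ones((3,3),'u1'))
print('ring z',np.median(Z[(m>0)]))
c,_=cv2.findContours(m,cv2.RETR_CCOMP,cv2.CHAIN_APPROX_NONE)
c=[k for k in c if cv2.contourArea(k)>2000]
for k in c:
    q=ray(f,k[:,0],.049)[:,:2]
    r=least_squares(lambda p:np.hypot(q[:,0]-p[0],q[:,1]-p[1])-p[2],[*q.mean(0),.05],loss='soft_l1',f_scale=.0015)
    print('circ',r.x.round(4),np.sqrt(np.mean(r.fun**2)).round(4))
# fence edges: gradient of |green| : left outer edge (bench->fence) & inner
def edge(rows,lo,hi,val,z,ax=1):
    pts=[]
    for r in rows:
        l=val[r,lo:hi];d=np.abs(np.diff(l));
        if d.max()>0:pts.append((lo+d.argmax()+.5,r))
    p=ray(f,pts,z);a=np.polyfit(p[:,1],p[:,0],1)
    for _ in range(5):
        e=p[:,0]-np.polyval(a,p[:,1]);k=abs(e)<max(.0015,1*np.median(abs(e)));a=np.polyfit(p[k,1],p[k,0],1)
    return np.degrees(np.arctan(a[0])),k.sum(),len(k),a
sat=cv2.cvtColor(f['image'],cv2.COLOR_BGR2HSV)[...,1].astype(float)
h=edge(list(range(80,240)),250,275,sat,.04);print('outer',h)
h=edge(list(range(205,245)),278,296,g,.04);print('inner',h)
# stop face & plate
hsv=cv2.cvtColor(f['image'],cv2.COLOR_BGR2HSV)
black=(g<60)&(u>462)&(u<505)&(v>95)&(v<195)&ok
Q=P[black];print('pad',len(Q),np.median(Q,0),Q.min(0),Q.max(0))
n=np.linalg.svd(Q-Q.mean(0),full_matrices=False)[2][2];print('pad normal',n,np.degrees(np.arctan2(n[1],n[0])))
bed=ok&(u>300)&(u<395)&(v>215)&(v<290);print('track z',np.median(Z[bed]))
rail=[ray(f,(408,v_),.030)[0].round(4) for v_ in(215,295)];print(rail)
st=ok&(v>295)&(v<322)&(u>335)&(u<410);print('stop',np.median(P[st&(Z>.035)],0) , ray(f,(370,298),.043))
E
```

```text
ring z 0.049952598823365224
circ [0.5145 0.1136 0.0556] 0.0017
circ [0.5124 0.1147 0.0366] 0.0005
outer (np.float64(8.568388577358226), np.int64(155), 160, array([0.15067149, 0.41601249]))
inner (np.float64(6.931226021794902), np.int64(36), 40, array([0.12156631, 0.44035454]))
pad 2787 [0.60965262 0.10258467 0.0803156 ] [0.60413891 0.06648011 0.0447173 ] [0.61841078 0.13181096 0.09982279]
pad normal [-0.98744727  0.15794048 -0.00164348] 170.91261337350204
track z 0.016231916129146762
[array([0.5622, 0.0338, 0.03  ]), array([ 0.5561, -0.0555,  0.03  ])]
stop [ 0.50449281 -0.05902694  0.04393241] [[ 0.51462661 -0.0436195   0.043     ]]
```

```bash
cat > g.py <<'E'
from bench import arm
import numpy as np,sys
from scipy.spatial.transform import Rotation as R
# args: fixture x y mm, tip z mm -> tool shift
O=np.array([.512,.114]);a=np.radians(-9.0);ex=np.array([np.cos(a),np.sin(a)]);ey=np.array([-ex[1],ex[0]])
s=arm.sense();M=R.from_rotvec(s['tcp_rot']).as_matrix();p=s['position']
x,y,z=np.array(list(map(float,sys.argv[1:4])))/1000
d=M.T@(np.r_[O+x*ex+y*ey,z+.1734]-p);cw=np.degrees(np.arctan2(M[1,0],M[0,0]))
r=p[:2]-O
print('t',round(s['t'],2),'fixture tip mm',(1000*np.array([r@ex,r@ey,p[2]-.1734])).round(1),'yaw',cw.round(2),'F',np.round(s['contact_force'],1))
print('d cm',(d*100).round(2),'roll',-np.radians((81-cw+180)%360-180).round(4))
E
python3 g.py 62 0 100
```

```text
t 1.65 fixture tip mm [-58.4 -25.2 230.6] yaw 80.12 F [ 0.  -0.4  0.3]
d cm [ 2.72 12.02 13.04] roll -0.0153
```

```bash
python3 -m inch '[{"dx":2.7,"dy":12,"dz":13,"roll":-0.015,"jaw":0},{"dx":2.7,"dy":12,"dz":13,"roll":-0.015,"jaw":0},{"dx":2.7,"dy":12,"dz":13,"roll":-0.015,"jaw":0},{"dx":2.7,"dy":12,"dz":13,"roll":-0.015,"jaw":0},{"dx":2.7,"dy":12,"dz":13,"roll":-0.015,"jaw":0}]'; python3 g.py 62 0 60;python3 w.py w2
```

```text
t: 2.07
position: [0.5744, 0.1009, 0.2693]
tcp_rot: [-2.392, -2.033, 0.007]
contact_force: [-0.1, 0.4, -1.4]
opening: -0.0001
grip_force: 0.0
t 2.07 fixture tip mm [63.7 -3.1 95.9] yaw 80.71 F [-0.1  0.4 -1.4]
d cm [ 0.32 -0.16  3.59] roll -0.0051
[[ 0.987  0.152  0.055  0.588]
 [-0.161  0.938  0.307  0.18 ]
 [-0.005 -0.312  0.95   0.239]
 [ 0.     0.     0.     1.   ]] 376.54316676272987
```

View pics/w2.png

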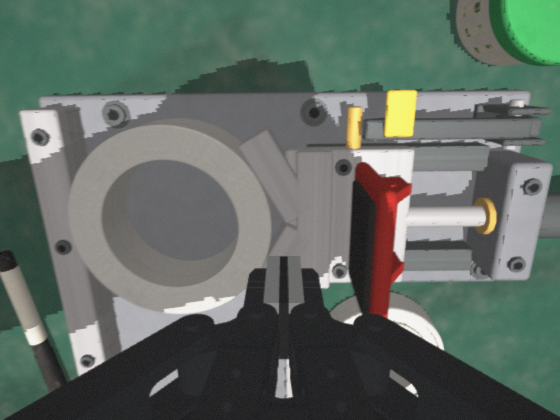

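The wrist view shows the fingertips at (285,260) above the jaw block, clear of the black pad at about (365,235). Descend and push.

```bash
python3 -m inch '[{"dx":0.3,"dy":0,"dz":3.6,"roll":-0.005,"jaw":0},{"dx":0.3,"dy":0,"dz":3.6,"roll":-0.005,"jaw":0},{"dx":0.3,"dy":0,"dz":3.6,"roll":-0.005,"jaw":0}]'; python3 g.py 75 0 60; python3 -m inch '[{"dx":0,"dy":0.6,"dz":0,"roll":0,"jaw":0},{"dx":0,"dy":1.2,"dz":0,"roll":0,"jaw":0},{"dx":0,"dy":1.8,"dz":0,"roll":0,"jaw":0},{"dx":0,"dy":2.2,"dz":0,"roll":0,"jaw":0}]'; python3 g.py 118 0 60
```

```text
t: 2.37
position: [0.5725, 0.1049, 0.239]
tcp_rot: [-2.387, -2.041, 0.003]
contact_force: [-0.3, -0.6, 0.6]
opening: -0.0004
grip_force: 0.0
t 2.37 fixture tip mm [61.1  0.5 65.6] yaw 81.07 F [-0.3 -0.6  0.6]
d cm [-0.05  1.39  0.56] roll 0.0011
t: 2.7
position: [0.5961, 0.1024, 0.2404]
tcp_rot: [2.386, 2.042, 0.003]
contact_force: [-7.0, 0.6, 5.1]
opening: -0.0
grip_force: 3.2
t 2.7 fixture tip mm [84.9  1.7 67. ] yaw 81.11 F [-7.   0.6  5.1]
d cm [-0.17  3.31  0.71] roll 0.0019
```

```bash
python3 -m inch '[{"dx":-0.1,"dy":0.8,"dz":0.3,"roll":0,"jaw":0},{"dx":-0.1,"dy":1.6,"dz":0.3,"roll":0,"jaw":0},{"dx":-0.1,"dy":2.4,"dz":0.3,"roll":0,"jaw":0},{"dx":-0.1,"dy":3.0,"dz":0.3,"roll":0,"jaw":0},{"dx":-0.1,"dy":3.3,"dz":0.3,"roll":0,"jaw":0}]'; python3 g.py 121 0 62;python3 w.py w3;python3 - <<'E'
import sys;sys.argv=['']
from h import *
for n in('w2','w3'):
    f=pickle.load(open(n+'.pkl','rb'));P=cloud(f);h=cv2.cvtColor(f['image'],cv2.COLOR_BGR2HSV)
    red=((h[...,0]<8)|(h[...,0]>172))&(h[...,1]>130)&(h[...,2]>60)&(f['depth']>0)
    a=np.radians(-9);Q=P[red];Q=Q[abs(Q[:,2]-.075)<.035];x=(Q[:,:2]-[.512,.114])@[np.cos(a),np.sin(a)];print(n,len(x),np.percentile(x,[3,10,50]))
    for nm,lo,hi in(('brass/yellow',18,32),):
        k=(h[...,0]>lo-8)&(h[...,0]<hi)&(h[...,1]>140)&(h[...,2]>120)&(f['depth']>0)
        c,l,st,ce=cv2.connectedComponentsWithStats(k.astype('u1'))
        for i in range(1,c):
            if st[i,4]>60:
                q=np.median(P[l==i],0);r=q[:2]-[.512,.114];print(ce[i].round(),st[i,4],'fx',r@[np.cos(a),np.sin(a)],r@[-np.sin(a),np.cos(a)],q[2])
E
```

```text
t: 3.12
position: [0.6278, 0.0967, 0.2362]
tcp_rot: [-2.385, -2.042, 0.002]
contact_force: [-8.2, 2.5, 6.5]
opening: -0.0001
grip_force: 4.5
t 3.12 fixture tip mm [117.1   1.   62.8] yaw 81.15 F [-8.2  2.5  6.5]
d cm [-0.1   0.39  0.08] roll 0.0026
[[ 0.988  0.145  0.05   0.64 ]
 [-0.154  0.94   0.306  0.176]
 [-0.002 -0.31   0.951  0.206]
 [ 0.     0.     0.     1.   ]] 376.54316676272987
w2 3655 [0.10041878 0.10076683 0.10375648]
[401. 113.] 450 fx 0.1222669664114464 0.06037558353180306 0.05465657625050242
[349. 127.] 120 fx 0.0975861358238848 0.05241350084713613 0.03994073433660916
[490. 207.] 64 fx 0.17622113757876076 0.009385829535303156 0.04300026585219725
w3 4560 [0.13382487 0.13424591 0.1383179 ]
[289. 133.] 1847 fx 0.11936016007714272 0.06054227053464248 0.05486120462289884
[321. 130.] 141 fx 0.13337697196648646 0.059993685623617087 0.04048560914348903
[408. 247.] 93 fx 0.17541711370517526 0.008113177813208404 0.043357066456407856
```

The jaw is about 33.5 mm open. Push 3 mm further to be sure of the catch, then back off slowly.

```bash
python3 -m inch '[{"dx":0,"dy":0.3,"dz":0,"roll":0,"jaw":0},{"dx":0,"dy":0.5,"dz":0,"roll":0,"jaw":0},{"dx":0,"dy":0.5,"dz":0,"roll":0,"jaw":0},{"dx":0,"dy":0.5,"dz":0,"roll":0,"jaw":0}]'; python3 g.py 121 0 60; python3 -m inch '[{"dx":0,"dy":-0.4,"dz":0,"roll":0,"jaw":0},{"dx":0,"dy":-0.8,"dz":0,"roll":0,"jaw":0},{"dx":0,"dy":-1.2,"dz":0,"roll":0,"jaw":0},{"dx":0,"dy":-2,"dz":0,"roll":0,"jaw":0},{"dx":0,"dy":-3,"dz":0,"roll":0,"jaw":0}]'; python3 g.py 75 0 60;python3 w.py w4
python3 -m inch '[{"dx":0,"dy":0,"dz":0,"roll":0,"jaw":0},{"dx":0,"dy":0,"dz":0,"roll":0,"jaw":0},{"dx":0,"dy":0,"dz":0,"roll":0,"jaw":0},{"dx":0,"dy":0,"dz":0,"roll":0,"jaw":0}]' >/dev/null; python3 w.py w5;cat > j.py <<'E'
from h import *
import sys
for n in sys.argv[1:]:
    f=pickle.load(open(n+'.pkl','rb'));P=cloud(f);h=cv2.cvtColor(f['image'],cv2.COLOR_BGR2HSV)
    red=((h[...,0]<8)|(h[...,0]>172))&(h[...,1]>130)&(h[...,2]>60)&(f['depth']>0)
    a=np.radians(-9);Q=P[red];Q=Q[abs(Q[:,2]-.075)<.035];x=(Q[:,:2]-[.512,.114])@[np.cos(a),np.sin(a)];print(n,'red plate x (clamped .1004)',np.percentile(x,[3,10,50]))
E
python3 j.py w4 w5; python3 g.py 20 72 90
```

```text
t: 3.5
position: [0.6324, 0.096, 0.2362]
tcp_rot: [-2.385, -2.042, 0.001]
contact_force: [-7.9, 1.6, 3.2]
opening: 0.0002
grip_force: 3.9
t 3.5 fixture tip mm [121.8   1.   62.8] yaw 81.15 F [-7.9  1.6  3.2]
d cm [-0.1  -0.08  0.28] roll 0.0026
t: 3.92
position: [0.6031, 0.1003, 0.2358]
tcp_rot: [2.387, 2.042, 0.001]
contact_force: [-0.4, 0.1, 0.6]
opening: 0.0
grip_force: 0.0
t 3.92 fixture tip mm [92.1  0.7 62.4] yaw 81.1 F [-0.4  0.1  0.6]
d cm [-0.07 -1.71  0.24] roll 0.0018
[[ 0.988  0.147  0.047  0.616]
 [-0.154  0.939  0.307  0.179]
 [ 0.001 -0.31   0.951  0.206]
 [ 0.     0.     0.     1.   ]] 376.54316676272987
[[ 0.988  0.147  0.048  0.616]
 [-0.154  0.939  0.307  0.179]
 [ 0.    -0.31   0.951  0.206]
 [ 0.     0.     0.     1.   ]] 376.54316676272987
w4 red plate x (clamped .1004) [0.12948144 0.13002266 0.13194586]
w5 red plate x (clamped .1004) [0.13002083 0.13024859 0.13284397]
t 4.35 fixture tip mm [92.4  0.7 62.2] yaw 81.11 F [ 0.  -0.5 -0.5]
d cm [ 7.14 -7.23 -2.78] roll 0.002
```

View pics/w5.png

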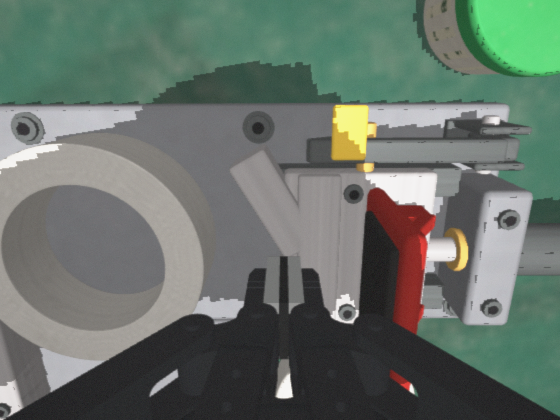

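Jaw latched: the plate is steady at +30 mm, the brass pin is behind the hook at (368,150), the tool force is about zero and the collar hasn't moved. Now rise and go over to the collar's left side.

```bash
python3 -m inch '[{"dx":0,"dy":0,"dz":-3.5,"roll":0,"jaw":0},{"dx":0,"dy":0,"dz":-3.5,"roll":0,"jaw":0},{"dx":8.5,"dy":-8.7,"dz":-3.5,"roll":0,"jaw":0},{"dx":8.5,"dy":-8.7,"dz":-3.5,"roll":0,"jaw":0},{"dx":8.5,"dy":-8.7,"dz":-3.5,"roll":0,"jaw":0}]'; python3 -m inch '[{"dx":0,"dy":0,"dz":0,"roll":0,"jaw":0},{"dx":0,"dy":0,"dz":0,"roll":0,"jaw":0}]'; python3 g.py 6 84 29;python3 w.py w6
```

```text
t: 4.77
position: [0.5296, 0.1985, 0.2709]
tcp_rot: [2.388, 2.041, 0.001]
contact_force: [-0.3, 1.0, 0.2]
opening: -0.0
grip_force: 0.0
t: 4.93
position: [0.5295, 0.1992, 0.2712]
tcp_rot: [2.383, 2.046, 0.002]
contact_force: [0.4, -0.3, 0.6]
opening: 0.0004
grip_force: 0.0
t 4.93 fixture tip mm [ 4.  86.9 97.8] yaw 81.29 F [ 0.4 -0.3  0.6]
d cm [-0.29  0.19  6.88] roll 0.0051
[[ 0.989  0.144  0.046  0.542]
 [-0.151  0.94   0.306  0.278]
 [ 0.001 -0.31   0.951  0.241]
 [ 0.     0.     0.     1.   ]] 376.54316676272987
```

View pics/w6.png

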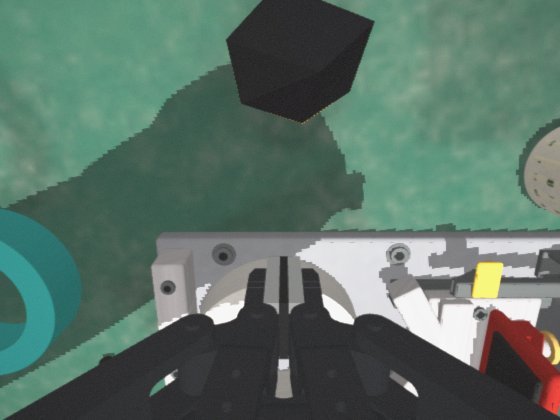

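The fingertips at (284,265) are over the free bed to the collar's left, and the black block at (300,55) is well clear. Descend and begin the push.

```bash
python3 -m inch '[{"dx":0,"dy":0.2,"dz":3.5,"roll":0,"jaw":0},{"dx":0,"dy":0.2,"dz":6.8,"roll":0,"jaw":0},{"dx":0,"dy":0.2,"dz":6.8,"roll":0,"jaw":0},{"dx":0,"dy":0.2,"dz":6.8,"roll":0,"jaw":0}]'; python3 g.py 6 66 29;python3 -m inch '[{"dx":-0.6,"dy":0,"dz":0,"roll":0,"jaw":0},{"dx":-1.2,"dy":0,"dz":0,"roll":0,"jaw":0},{"dx":-1.8,"dy":0,"dz":0,"roll":0,"jaw":0},{"dx":-2.4,"dy":0,"dz":0,"roll":0,"jaw":0},{"dx":-3,"dy":0,"dz":0,"roll":0,"jaw":0}]'; python3 g.py 6 -49 29
```

```text
t: 5.32
position: [0.5322, 0.1963, 0.2015]
tcp_rot: [-2.388, -2.04, 0.005]
contact_force: [-0.4, 0.1, 0.2]
opening: 0.0002
grip_force: 0.0
t 5.32 fixture tip mm [ 7.1 84.4 28.1] yaw 81.03 F [-0.4  0.1  0.2]
d cm [-1.84 -0.11 -0.08] roll 0.0005
t: 5.73
position: [0.5281, 0.1677, 0.2045]
tcp_rot: [-2.386, -2.043, -0.007]
contact_force: [1.8, 7.1, 2.8]
opening: -0.0001
grip_force: 3.5
t 5.73 fixture tip mm [ 7.5 55.6 31.1] yaw 81.13 F [1.8 7.1 2.8]
d cm [-10.46  -0.18   0.17] roll 0.0023
```

```bash
python3 -m inch '[{"dx":-0.8,"dy":-0.1,"dz":0.2,"roll":0,"jaw":0},{"dx":-1.6,"dy":-0.1,"dz":0.2,"roll":0,"jaw":0},{"dx":-2.4,"dy":-0.1,"dz":0.2,"roll":0,"jaw":0},{"dx":-3.2,"dy":-0.1,"dz":0.2,"roll":0,"jaw":0},{"dx":-4,"dy":-0.1,"dz":0.2,"roll":0,"jaw":0}]'; python3 g.py 6 -49 29;python3 -m inch '[{"dx":-0.8,"dy":0,"dz":0,"roll":0,"jaw":0},{"dx":-1.6,"dy":0,"dz":0,"roll":0,"jaw":0},{"dx":-2.4,"dy":0,"dz":0,"roll":0,"jaw":0},{"dx":-3.2,"dy":0,"dz":0,"roll":0,"jaw":0},{"dx":-3.8,"dy":0,"dz":0,"roll":0,"jaw":0}]'; python3 g.py 6 -49 29
```

```text
t: 6.15
position: [0.5213, 0.1287, 0.2033]
tcp_rot: [-2.386, -2.044, -0.01]
contact_force: [2.4, 9.6, 6.0]
opening: -0.0005
grip_force: 4.8
t 6.15 fixture tip mm [ 6.8 16.  29.9] yaw 81.16 F [2.4 9.6 6. ]
d cm [-6.5  -0.1   0.06] roll 0.0029
t: 6.57
position: [0.5153, 0.091, 0.2033]
tcp_rot: [2.386, 2.043, 0.01]
contact_force: [1.6, 10.1, 7.0]
opening: -0.0002
grip_force: 4.9
t 6.57 fixture tip mm [  6.9 -22.2  29.9] yaw 81.15 F [ 1.6 10.1  7. ]
d cm [-2.68 -0.1   0.07] roll 0.0027
```

```bash
cat > c.py <<'E'
from bench import arm
from h import *
f=arm.grab_frame('top');cv2.imwrite('pics/topend.png',cv2.resize(f['image'][100:260,235:395],None,fx=3.6,fy=3.6,interpolation=cv2.INTER_CUBIC))
P=cloud(f);a=np.radians(-9);q=P[...,:2]-[.512,.114];x=q@[np.cos(a),np.sin(a)];y=q@[-np.sin(a),np.cos(a)]
m=(f['depth']>0)&(P[...,2]>.045)&(P[...,2]<.053)&(x>-.052)&(x<.07)&(y<.08)&(y>-.17)
print('collar-top y range',np.percentile(y[m],[1,50,99]),'x',np.percentile(x[m],[1,50,99]),m.sum())
E
python3 c.py
```

```text
collar-top y range [-0.14189908 -0.13481205 -0.12501987] x [-0.00849477  0.01766525  0.03871589] 50
```

```bash
python3 -m inch '[{"dx":-0.6,"dy":0,"dz":0,"roll":0,"jaw":0},{"dx":-1.1,"dy":0,"dz":0,"roll":0,"jaw":0},{"dx":-1.6,"dy":0,"dz":0,"roll":0,"jaw":0},{"dx":-1.9,"dy":0,"dz":0,"roll":0,"jaw":0},{"dx":-2.1,"dy":0,"dz":0,"roll":0,"jaw":0}]'; python3 g.py 6 -49 29;python3 -m inch '[{"dx":-0.2,"dy":0,"dz":0,"roll":0,"jaw":0},{"dx":-0.4,"dy":0,"dz":0,"roll":0,"jaw":0}]'; python3 g.py 6 -49 29
```

```text
t: 7.03
position: [0.512, 0.0705, 0.203]
tcp_rot: [2.386, 2.043, 0.009]
contact_force: [1.6, 9.7, 6.2]
opening: 0.0002
grip_force: 4.9
t 7.03 fixture tip mm [  6.9 -43.   29.6] yaw 81.15 F [1.6 9.7 6.2]
d cm [-0.6  -0.09  0.05] roll 0.0026
t: 7.2
position: [0.5114, 0.0667, 0.2029]
tcp_rot: [2.386, 2.044, 0.009]
contact_force: [1.5, 10.1, 6.6]
opening: -0.0
grip_force: 4.9
t 7.2 fixture tip mm [  6.8 -46.8  29.5] yaw 81.16 F [ 1.5 10.1  6.6]
d cm [-0.22 -0.09  0.05] roll 0.0028
```

```bash
python3 -m inch '[{"dx":-0.2,"dy":0,"dz":0,"roll":0,"jaw":0},{"dx":-0.2,"dy":0,"dz":0,"roll":0,"jaw":0}]'; python3 -m inch '[{"dx":-0.2,"dy":0,"dz":0,"roll":0,"jaw":0},{"dx":-0.2,"dy":0,"dz":0,"roll":0,"jaw":0}]'; python3 g.py 6 -49 29
```

```text
t: 7.37
position: [0.5111, 0.0646, 0.2029]
tcp_rot: [2.386, 2.043, 0.008]
contact_force: [0.8, 8.3, 6.0]
opening: -0.0001
grip_force: 3.9
t: 7.53
position: [0.5108, 0.0628, 0.2029]
tcp_rot: [-2.386, -2.044, -0.009]
contact_force: [1.5, 9.2, 6.9]
opening: 0.0001
grip_force: 5.1
t 7.53 fixture tip mm [  6.8 -50.7  29.5] yaw 81.17 F [1.5 9.2 6.9]
d cm [ 0.17 -0.08  0.05] roll 0.0029
```

```bash
for i in 1; do python3 -m inch '[{"dx":-0.1,"dy":0,"dz":0,"roll":0,"jaw":0},{"dx":-0.2,"dy":0,"dz":0,"roll":0,"jaw":0}]'; done; python3 w.py w7; python3 - <<'E'
from h import *
f=pickle.load(open('w7.pkl','rb'));P=cloud(f);a=np.radians(-9);q=P[...,:2]-[.512,.114];x=q@[np.cos(a),np.sin(a)];y=q@[-np.sin(a),np.cos(a)]
m=(f['depth']>0)&(P[...,2]>.044)&(P[...,2]<.055)&(x>-.05)&(x<.07)&(y<.0)&(y>-.2)
i=np.argsort(y[m])[-30:];print(m.sum(),'near edge',np.median(y[m][i]),np.median(x[m][i]))
E
```

```text
t: 7.7
position: [0.5107, 0.0619, 0.203]
tcp_rot: [-2.383, -2.043, -0.014]
contact_force: [3.2, 24.9, 5.0]
opening: 0.0002
grip_force: 12.5
[[ 0.988  0.146  0.043  0.523]
 [-0.152  0.942  0.299  0.141]
 [ 0.004 -0.302  0.953  0.174]
 [ 0.     0.     0.     1.   ]] 376.54316676272987
1370 near edge -0.038120857699210406 0.007139787983616277
```

View pics/w7.png

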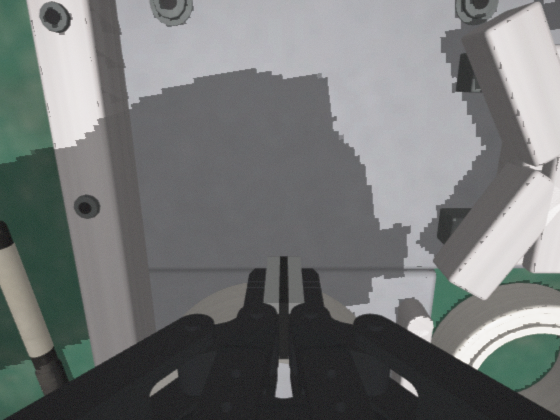

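The push force jumped to 25 N, so the collar is on the end stop. The view shows its left edge at about (240,290), under the fingers at (285,265). Back off, rise and check.

```bash
python3 -m inch '[{"dx":0.6,"dy":0,"dz":0,"roll":0,"jaw":0},{"dx":3,"dy":0,"dz":0,"roll":0,"jaw":0},{"dx":3,"dy":0,"dz":-4,"roll":0,"jaw":0},{"dx":3,"dy":-2,"dz":-8,"roll":0,"jaw":0},{"dx":3,"dy":-4,"dz":-12,"roll":0,"jaw":0}]'; python3 -m inch '[{"dx":0,"dy":-4,"dz":-4,"roll":0,"jaw":0},{"dx":0,"dy":-8,"dz":-8,"roll":0,"jaw":0},{"dx":0,"dy":-12,"dz":-8,"roll":0,"jaw":0},{"dx":0,"dy":-14,"dz":-8,"roll":0,"jaw":0},{"dx":0,"dy":-14,"dz":-8,"roll":0,"jaw":0}]'; python3 c.py; python3 w.py w8; python3 j.py w8
```

```text
t: 8.17
position: [0.4769, 0.0954, 0.3166]
tcp_rot: [-2.387, -2.042, 0.002]
contact_force: [-0.2, -0.1, 0.4]
opening: -0.0002
grip_force: 0.0
t: 8.58
position: [0.3344, 0.1169, 0.399]
tcp_rot: [2.385, 2.043, 0.007]
contact_force: [0.3, 0.1, 0.2]
opening: -0.0002
grip_force: 0.0
collar-top y range [-0.16785555 -0.11625434 -0.0636433 ] x [-0.05015945  0.00104024  0.05403397] 723
[[ 0.988  0.147  0.043  0.349]
 [-0.153  0.94   0.305  0.196]
 [ 0.005 -0.308  0.951  0.368]
 [ 0.     0.     0.     1.   ]] 376.54316676272987Traceback (most recent call last):
  File "j.py", line 6, in <module>
    a=np.radians(-9);Q=P[red];Q=Q[abs(Q[:,2]-.075)<.035];x=(Q[:,:2]-[.512,.114])@[np.cos(a),np.sin(a)];print(n,'red plate x (clamped .1004)',np.percentile(x,[3,10,50]))
                                                                                                                                             ~~~~~~~~~~~~~^^^^^^^^^^^^^
    return _quantile_unchecked(
        a, q, axis, out, overwrite_input, method, keepdims, weights)
    return _ureduce(a,
                    func=_quantile_ureduce_func,
    ...<5 lines>...
                    overwrite_input=overwrite_input,
                    method=method)
    r = func(a, **kwargs)
    result = _quantile(arr,
                       quantiles=q,
    ...<2 lines>...
                       out=out,
                       weights=wgt)
    slices_having_nans = np.isnan(arr[-1, ...])
                                  ~~~^^^^^^^^^
IndexError: index -1 is out of bounds for axis 0 with size 0
```

View pics/topend.png

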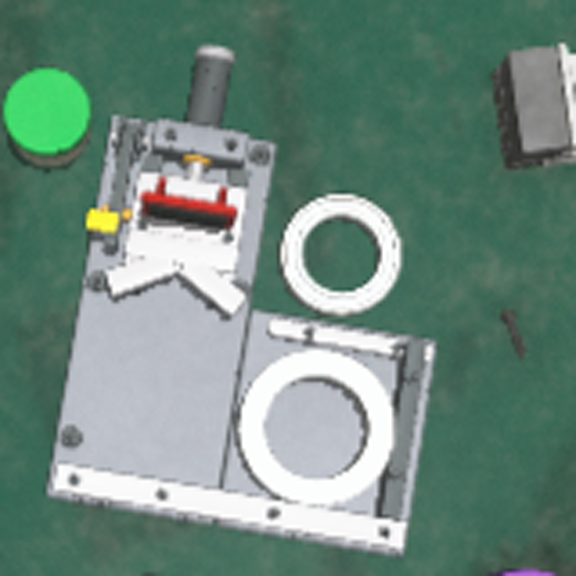

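The collar at crop (317,427) touches the end stop, with its measured centre at fixture y ≈ -116 mm and x ≈ +2 mm. The jaw is open with its plate at (188,207), and the bearing and grease pot have not moved. Handing in.

```bash
python3 -c "
from bench import arm
print(arm.sense()['dq'].round(3)); print(arm.hand_in())"
```

```text
[-0.018  0.062  0.003 -0.025 -0.001 -0.009]
the job is handed in; nothing more can be done
None
```

I handed the job in with the jaw latched open about 30 mm and the collar against the end stop (measured centre y ≈ -116 mm, x ≈ +2 mm); the bearing and grease pot hadn't moved, I didn't re-measure the other loose things, and the judge returned no verdict.

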